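# Roll a washed wheel bearing up the drip gutter to its top stop

## Robot

A 6-joint arm with a two-finger parallel gripper is mounted at the origin on the work surface. World frame = base frame: x ahead of the robot, y to its left, z up, the work surface at z = 0. Lengths are in m, angles in rad, forces in N, time in s.
With the tool pointing down it reaches from about 0.3 to 0.775 m from the base axis. Payload 14.6 kg.
Tool frame: the origin (TCP) lies on the centre line of the jaws, within the pads' length; the fingertips stand ctrl.tcp_to_tips ahead of it and the grasp point (between the pads) lies 2 mm behind it (ctrl.tcp_to_tips is the distance from the TCP to the fingertips, in m); z points along the fingers, y is the line along which they close (so a half turn about z gives the same grasp; the last joint's range is limited). The gripper opens to 94 mm and grips with 3 to 60 N. Pads are 16 mm wide; open, the fingers measure 119 mm over their backs; the gripper's body (75 mm by 177 mm) begins 78 mm behind the grasp point.
Start: joints at [1.217, 0.3, 1.521, -0, 1.321, -0.067], TCP at [0.156, 0.528, 0.222] pointing down, gripper open.
Joint ranges: [-3.03, 3.03], [-0.79, 2.21], [0.23, 2.52], [-1.04, 4.18], [0, 3.07], [-2.55, 2.55]. Speed limits (rad/s): [2.22, 2.22, 2.57, 3.14, 3.14, 3.14].

## Interface

Orientations are given as [roll, pitch, yaw] about the fixed x, y, z axes, in that order (R = Rz(yaw) Ry(pitch) Rx(roll)).
In Python, from station import telemetry, viewer, hand_in, ctrl gives the robot as it stands.
- The arm moves only by the tool step_arm, never from a script. Its argument "plan" is a list of rows, each an object of numbers: "dx", "dy", "dz": the shift along the tool's x, y, z scaled (see below); "rx", "ry", "rz": the turn, a rotation vector about the tool's x, y, z scaled (see below); "claw": the closure, from 0 (fully open) to 1 (shut). In form: [{"dx": .., "dy": .., "dz": .., "rx": .., "ry": .., "rz": .., "claw": ..}, ...]. A call has 1 to 10 rows; each row shifts and turns the commanded pose from where the row before left it, along the tool's axes as they then stand; what a row does not reach is not made up. The controller multiplies each number of a shift by 0.1 m and each number of a turn by 90 degrees. A row lasts 1/10 s, in which the tool goes at most 50 mm and 8.59 degrees, less where a joint would pass 70% of its speed; a pose out of reach is approached as far as the arm can. A call with a number of a shift or a turn outside -1 to 1 is refused whole. A call with a gripper value outside its range is refused whole. The fingers move at their own pace and stop on an object; "grip_force" is the grip in N (left out, the last holds). Time passes only in rows, so rows that do not move let the fingers close. It gives the time, the measured TCP pose, the force, the opening and the grip force at its end, in the units of the state.
- telemetry.get_obs(): the state, without advancing time (a new reading comes with each control period).
- viewer.camera(name): name is "scene" or "top"; returns a dict with "img" (400x640x3 uint8, red, green, blue), "z_map" (400x640 float32, m along the optical axis (not along the pixel's ray), 0 where there is no reading), "fx", "fy", "cx", "cy" (pixels), "R" (3x3) and "t" (3): a world point X has camera coordinates R X + t. Camera axes: x right, y down, z forward; pixel columns grow to the right and rows downward; lengths in m; the calibration is good to about 2 mm. A picture is of the moment at which its call begins.
- hand_in(): hands the job in; it is judged then, once.
Trained networks look in a picture, given as the dict that the camera call returned (one of the last four; its "shot" number tells which), for a name from the list of things; names that differ only in an ending like _2 or _b are one class to them, and where a whole thing is asked for, a point or a joint stands for the part that bears it (a point fixed in the world has none). Each returns a list of dicts, best first, with "score" (0 to 1); they miss things now and then, are a little off and sometimes report something else, mostly with a low value. They report only what shows in the picture. A call takes as long as a camera call.
- viewer.recognise(target, picture): "rect" ([left, top, right, bottom] in pixels, round what is visible of it).
The state is a dict: "time_s": time; "qpos": joint angles; "joint_vel": joint speeds; "tau": joint torques, N m; "ee_pos": TCP position; "eef_rot": TCP orientation; "force": force on the tool from outside, world axes, zero at the start; "moment": the same for the moment, N m; "grip_width": finger opening in m; "grip_force": force on a finger pad.
Only numpy, scipy, OpenCV 4.12 (cv2) and the standard library are available. Lean on these libraries where they do the work, as an engineer would, in place of code of your own. Each camera call takes 0.05 s, during which the arm holds its last target. There are 200 camera calls.

## Task

A freshly washed wheel bearing stands on its rim at the low end of the sloped drip gutter, next to the wash basin. With your fingertips behind it, push it gently up the gutter to the yellow top stop, so that it settles in the drain slot there and does not roll back; do not grip it, lift it or flick it up. Leave the other bearing parked in its slot, do not disturb the spray can, brush and grease tin, and finish with the hand clear.

Things in the scene. Friction and masses are not known exactly. Their poses are not given: they have to be found in the camera images.
- gutter: Fixed steel double gutter on a blue rack: two parallel straight U-channels that slope 8 degrees up, side by side. Origin: floor surface midway between the lanes, mid-length, 115 mm above the bench. x across the lanes, y up the slope, z square to the floor. Lane centres: x = +37.5 mm (bearing to push) and -37.5 mm (parked one). Its place and yaw differ between episodes.
- lane_low (a point): Low end of the lane to push along, on its floor's centre line at the inner face of a lip 10 mm high, 3 mm thick: gutter x +37.5, y -160, z 0 mm. Both lanes: 42 mm wide inside, walls 3 mm thick and 20 mm high above the floor, wet slippery steel (friction about 0.25). Beyond the lip is the red wash basin's open inside, its rim 82 mm above the bench.
- slot_edge (a point): Lower edge of the drain slot across the lane to push along, on the floor's centre line: gutter x +37.5, y +105, z 0 mm. The open slot runs from here to y +135. A bearing whose centre has passed this edge drops about 3 mm into the slot by itself and is held there. The other lane has the same slot.
- stop (a point): Yellow stop plate across the top ends of both lanes, 49 mm high above the floor: foot of its inner face in the lane to push along, gutter x +37.5, y +157.5, z 0 mm. A bearing seated in the slot stands 1.5 mm short of it.
- seat (a point): Where the centre of the bearing to push lies when it sits in its drain slot: gutter frame x +37.5, y +120, z +32.7 mm. Axes as the gutter's.
- bearing: Wheel bearing to push: solid steel cylinder, 72 mm diameter, 37 mm wide, 0.4 to 0.85 kg, black seals, brass-coloured stub filling the bore. Stands on its rim in its lane, axis across it, leaning on the lip at the low end at the start (centre at gutter y about -135 mm, 36 mm above the floor). Let go on the slope, it rolls back down. Origin: its centre; x along its axis, y and z turn as it rolls.
- parked_bearing: A second, identical bearing, already sitting in the drain slot of the neighbouring lane. Leave it. Origin: its centre, x along its axis.
- parked_seat (a point): Where the parked bearing's centre lies in its slot: gutter frame x -37.5, y +120, z +32.7 mm.
- spray_can: Blue spray can with a white band and a red cap, 65 mm diameter, 193 mm tall, standing on the bench beyond the rack's top end. Origin: centre of its foot, z up.
- brush: Parts brush, black handle and grey bristles, lying on the bench on the far side of the rack, about 200 mm long. Origin: underside at its middle, x along it from handle to bristles.
- grease_tin: Green grease tin with a yellow lid, 84 mm diameter, 62 mm tall, standing on the bench on the far side of the rack. Origin: centre of its foot, z up.

How it is judged:
By the outcome, as a careful person would: the job done as asked, in the order asked, and still so for the second after the job is handed in, with the robot touching nothing.
It also fails if it takes over 43 s, if anything falls off the work surface, if the arm or the gripper's body presses on something with over 40 N, if the wrist force passes 120 N, or if a joint passes its speed limit or range.

## Working session

There is one attempt and no reset: what is moved stays moved. The work goes in short steps, Python scripts to look and compute and a tool call to move; the robot and the scene stay as the last step left them, time stands still between calls to the robot, and variables do not carry over. Pictures are saved under pics/ and viewed, at most 10 in all, crops included, and the job is handed in when it is done.

Besides the shell and the picture viewer there is one more tool, called after ">>>" by a JSON object that holds its "method" and its "body", one argument or row to a line. step_arm: Moves the arm, as the interface text tells. Shifts and turns lie within -1 to 1; 1 stands for 0.1 m of shift or 90 degrees of turn. Its arguments: {"type":"object","properties":{"plan":{"type":"array"},"grip_force":{"type":"number"}},"required":["plan"]}

```bash
mkdir -p pics; ls
python3 - <<'E'
from station import telemetry, viewer, ctrl
import cv2,pickle
o=telemetry.get_obs(); print({k:o[k] for k in('time_s','ee_pos','eef_rot','force','grip_width')}, ctrl.tcp_to_tips)
P={}
for n in('scene','top'):
    p=viewer.camera(n);P[n]=p
    cv2.imwrite(f'pics/{n}0.png',p['img'][:,:,::-1])
    for t in('gutter','bearing','parked_bearing','spray_can','brush','grease_tin'):
        print(n,t,[(round(d['score'],2),[int(v) for v in d['rect']]) for d in viewer.recognise(t,p)][:3])
pickle.dump(P,open('p0.pkl','wb'))
E
```

```text
pics
{'time_s': 0.0, 'ee_pos': array([0.15551198, 0.52729749, 0.22189226]), 'eef_rot': array([-3.14044277e+00, -3.33363394e-05,  2.85479819e+00]), 'force': array([-0.58387756,  0.85378124,  0.48220869]), 'grip_width': 0.09386487574831366} 0.017
scene gutter [(0.88, [197, 137, 355, 220])]
scene bearing [(0.9, [189, 145, 227, 179]), (0.28, [240, 247, 284, 297])]
scene parked_bearing [(0.77, [310, 149, 346, 180])]
scene spray_can [(0.96, [369, 202, 411, 268])]
scene brush [(0.91, [142, 234, 226, 279])]
scene grease_tin [(0.67, [239, 245, 282, 297]), (0.2, [196, 137, 353, 217]), (0.17, [372, 202, 409, 269])]
top gutter [(0.66, [287, 196, 459, 293])]
top bearing [(0.72, [435, 227, 477, 251])]
top parked_bearing [(0.85, [291, 239, 335, 266])]
top spray_can [(0.63, [213, 183, 259, 228])]
top brush [(0.91, [393, 156, 480, 179])]
top grease_tin [(0.65, [338, 134, 376, 180])]
```

View pics/scene0.png

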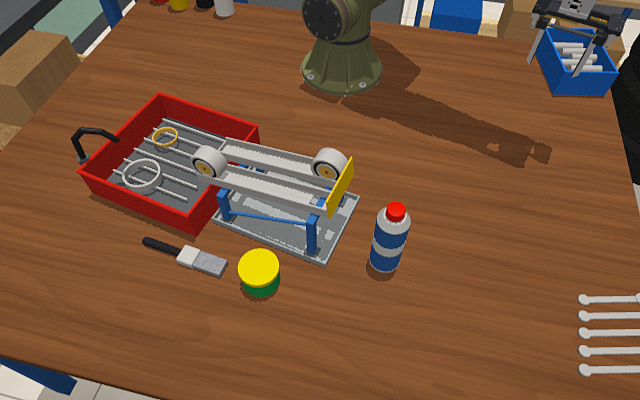

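View pics/top0.png

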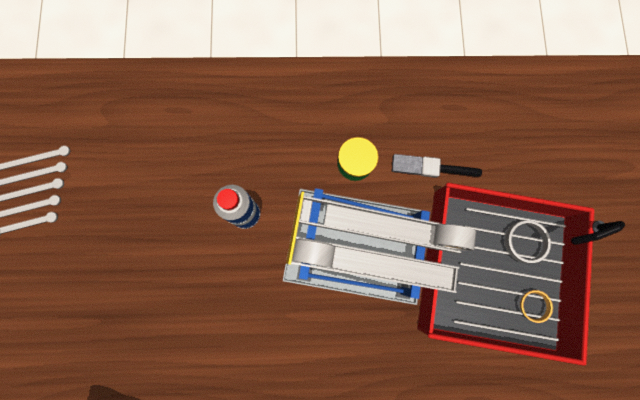

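The scene view shows the bearing at about (207,162) and the parked one at (328,165). In the top view they are at (455,237) and (315,250). The lane to push along is the one farther from the robot, with the yellow stop at about (296,228) in the top view. Next I'll fit the gutter pose to both depth clouds.

```bash
cat > fit.py <<'E'
import numpy as np
from scipy.optimize import least_squares
from scipy.spatial.transform import Rotation as Ro
def cloud(p,rect=None):
    z=p['z_map']; v,u=np.nonzero(z>0)
    if rect: 
        k=(u>=rect[0])&(u<=rect[2])&(v>=rect[1])&(v<=rect[3]);u,v=u[k],v[k]
    d=z[v,u]; c=np.c_[(u-p['cx'])/p['fx']*d,(v-p['cy'])/p['fy']*d,d]
    return (c-p['t'])@p['R'], p['img'][v,u]
def box(q,lo,hi):
    c=(np.array(lo)+hi)/2;h=(np.array(hi)-lo)/2;d=abs(q-c)-h
    return np.linalg.norm(np.maximum(d,0),axis=1)+np.minimum(d.max(1),0)
def cyl(q,c):
    q=q-c;d=np.c_[np.hypot(q[:,1],q[:,2])-.036,abs(q[:,0])-.0185]
    return np.linalg.norm(np.maximum(d,0),axis=1)+np.minimum(d.max(1),0)
def G(s): # x,y,z,yaw
    return Ro.from_euler('ZX',[s[3],np.radians(8)]), np.array(s[:3])
def sdf(q,by=-.135,bz=.036):
    L=[cyl(q,[.0375,by,bz]),cyl(q,[-.0375,.12,.0327]),box(q,[-.0615,.1575,0],[.0615,.1605,.049])]
    for x in(.0375,-.0375):
        L+=[box(q,[x-.024,-.16,-.003],[x+.024,.105,0])]
        L+=[box(q,[x+a,-.163,-.003],[x+a+.003,.157,.02]) for a in(-.024,.021)]
    return np.min(L,axis=0)
E
python3 - <<'E'
import pickle,numpy as np
from fit import *
P=pickle.load(open('p0.pkl','rb'))
cl=[cloud(P['scene'],[180,120,365,235])[0],cloud(P['top'],[275,180,485,300])[0]]
# init from bearing rects (top)
b=[]
for r in([435,227,477,251],[291,239,335,266]):
    c=cloud(P['top'],r)[0]; c=c[c[:,2]>.12]; b.append(np.median(c,0)); print(b[-1])
v=b[1]-b[0]; loc=np.array([-.075,.255]); yaw=np.arctan2(v[1],v[0])-np.arctan2(loc[1],loc[0])
s0=[*((b[0]+b[1])[:2]/2),.115,yaw]; print(s0)
def fit(c,s):
  for it in range(4):
    R,t=G(s); q=R.inv().apply(c-t); k=abs(sdf(q))<[.03,.02,.01,.006][it]; cc=c[k]
    def f(s):
        R,t=G(s); return sdf(R.inv().apply(cc-t))
    r=least_squares(f,s,loss='soft_l1',f_scale=.002);s=r.x
  print(len(cc),np.round(s,4),'deg',np.degrees(s[3]).round(2),'rms',np.std(f(s)).round(4)); return s
for c in cl+[np.vstack(cl)]: s=fit(c,s0)
R,t=G(s);np.save('g.npy',s)
for n,p in dict(bear=[.0375,-.135,.036],low=[.0375,-.16,0],edge=[.0375,.105,0],seat=[.0375,.12,.0327],stop=[.0375,.1575,0]).items(): print(n,(R.apply(p)+t).round(4))
for n,r in dict(can=[213,183,259,228],tin=[338,134,376,180],faucet=[570,220,625,245],basin=[430,185,595,362]).items():
    c=cloud(P['top'],r)[0];c=c[c[:,2]>.03];print(n,c.min(0).round(3),c.max(0).round(3))
E
```

```text
[ 0.56330486 -0.17227551  0.16274739]
[0.53936477 0.08429982 0.1924317 ]
[np.float64(0.5513348175702666), np.float64(-0.04398784738474758), 0.115, np.float64(-0.1930145390391831)]
7496 [ 0.5544 -0.0349  0.1143 -0.197 ] deg -11.28 rms 0.0012
9086 [ 0.5548 -0.037   0.1157 -0.1936] deg -11.09 rms 0.0012
16571 [ 0.5543 -0.036   0.1155 -0.1956] deg -11.2 rms 0.0013
bear [ 0.5642 -0.1794  0.1323]
low [ 0.5603 -0.1988  0.0932]
edge [0.6113 0.0587 0.1301]
seat [0.6133 0.0688 0.1645]
stop [0.6214 0.1097 0.1374]
can [0.602 0.196 0.03 ] [0.667 0.261 0.198]
tin [ 0.702 -0.056  0.03 ] [0.785 0.025 0.067]
faucet [ 0.547 -0.503  0.03 ] [ 0.604 -0.396  0.185]
basin [ 0.327 -0.489  0.03 ] [ 0.677 -0.133  0.172]
```

>>> {"method": "step_arm", "body": {
  "plan": [
    {"dz": -0.4,"rz": -0.058,"claw": 1},
    {"dz": -0.4,"claw": 1},
    {"dx": -0.269,"dy": -0.339,"claw": 1},
    {"dx": -0.269,"dy": -0.339,"claw": 1},
    {"dx": -0.269,"dy": -0.339,"claw": 1},
    {"dx": -0.269,"dy": -0.339,"claw": 1},
    {"dx": -0.269,"dy": -0.339,"claw": 1},
    {"dx": -0.269,"dy": -0.339,"claw": 1},
    {"dx": -0.269,"dy": -0.339,"claw": 1},
    {"dx": -0.269,"dy": -0.339,"claw": 1}
  ],
  "grip_force": 40
}}

```text
$.plan[0]: bad value
```

>>> {"method": "step_arm", "body": {
  "plan": [
    {"dx": -0.269,"dy": -0.339,"claw": 1},
    {"dx": -0.269,"dy": -0.339,"claw": 1},
    {"dx": -0.269,"dy": -0.339,"claw": 1},
    {"dx": -0.269,"dy": -0.339,"claw": 1},
    {"dx": -0.269,"dy": -0.339,"claw": 1},
    {"dx": -0.269,"dy": -0.339,"claw": 1},
    {"dx": -0.269,"dy": -0.339,"claw": 1},
    {"dx": -0.269,"dy": -0.339,"claw": 1},
    {"dx": -0.269,"dy": -0.339,"claw": 1},
    {"claw": 1}
  ]
}}

```text
$.plan[0]: bad value
```

>>> {"method": "step_arm", "body": {
  "plan": [
    {"dx": 0,"dy": 0,"dz": -0.4,"rx": 0,"ry": 0,"rz": -0.058,"claw": 1},
    {"dx": 0,"dy": 0,"dz": -0.4,"rx": 0,"ry": 0,"rz": 0,"claw": 1},
    {"dx": -0.269,"dy": -0.339,"dz": 0,"rx": 0,"ry": 0,"rz": 0,"claw": 1},
    {"dx": -0.269,"dy": -0.339,"dz": 0,"rx": 0,"ry": 0,"rz": 0,"claw": 1},
    {"dx": -0.269,"dy": -0.339,"dz": 0,"rx": 0,"ry": 0,"rz": 0,"claw": 1},
    {"dx": -0.269,"dy": -0.339,"dz": 0,"rx": 0,"ry": 0,"rz": 0,"claw": 1},
    {"dx": -0.269,"dy": -0.339,"dz": 0,"rx": 0,"ry": 0,"rz": 0,"claw": 1},
    {"dx": -0.269,"dy": -0.339,"dz": 0,"rx": 0,"ry": 0,"rz": 0,"claw": 1},
    {"dx": -0.269,"dy": -0.339,"dz": 0,"rx": 0,"ry": 0,"rz": 0,"claw": 1},
    {"dx": -0.269,"dy": -0.339,"dz": 0,"rx": 0,"ry": 0,"rz": 0,"claw": 1}
  ],
  "grip_force": 40
}}

```text
time_s: 1.7
ee_pos: [0.3143, 0.2181, 0.3027]
eef_rot: [3.141, 0.001, 2.946]
force: [1.1, 0.3, -0.5]
grip_width: 0.0171
grip_force: 0.0
```

>>> {"method": "step_arm", "body": {
  "plan": [
    {"dx": -0.269,"dy": -0.339,"dz": 0,"rx": 0,"ry": 0,"rz": 0,"claw": 1},
    {"dx": -0.269,"dy": -0.339,"dz": 0,"rx": 0,"ry": 0,"rz": 0,"claw": 1},
    {"dx": -0.269,"dy": -0.339,"dz": 0,"rx": 0,"ry": 0,"rz": 0,"claw": 1},
    {"dx": -0.269,"dy": -0.339,"dz": 0,"rx": 0,"ry": 0,"rz": 0,"claw": 1},
    {"dx": -0.269,"dy": -0.339,"dz": 0,"rx": 0,"ry": 0,"rz": 0,"claw": 1},
    {"dx": -0.269,"dy": -0.339,"dz": 0,"rx": 0,"ry": 0,"rz": 0,"claw": 1},
    {"dx": -0.269,"dy": -0.339,"dz": 0,"rx": 0,"ry": 0,"rz": 0,"claw": 1},
    {"dx": -0.269,"dy": -0.339,"dz": 0,"rx": 0,"ry": 0,"rz": 0,"claw": 1},
    {"dx": -0.269,"dy": -0.339,"dz": 0,"rx": 0,"ry": 0,"rz": 0,"claw": 1},
    {"dx": -0.269,"dy": -0.339,"dz": 0,"rx": 0,"ry": 0,"rz": 0,"claw": 1}
  ]
}}

```text
time_s: 2.7
ee_pos: [0.5124, -0.167, 0.3025]
eef_rot: [3.142, 0.0, 2.946]
force: [0.1, 0.4, 0.3]
grip_width: 0.0007
grip_force: 0.0
```

>>> {"method": "step_arm", "body": {
  "plan": [
    {"dx": -0.269,"dy": -0.339,"dz": 0,"rx": 0,"ry": 0,"rz": 0,"claw": 1},
    {"dx": -0.269,"dy": -0.339,"dz": 0,"rx": 0,"ry": 0,"rz": 0,"claw": 1},
    {"dx": 0,"dy": 0,"dz": 0.4,"rx": 0,"ry": 0,"rz": 0,"claw": 1},
    {"dx": 0,"dy": 0,"dz": 0.4,"rx": 0,"ry": 0,"rz": 0,"claw": 1}
  ]
}}

```text
time_s: 3.1
ee_pos: [0.5518, -0.2434, 0.2214]
eef_rot: [-3.141, 0.001, 2.944]
force: [-0.3, 0.7, -0.9]
grip_width: 0.0004
grip_force: 0.0
```

```bash
cat > look.py <<'E'
import sys,cv2,numpy as np
from fit import *
from station import telemetry,viewer
def look(tag):
    s=np.load('g.npy');R,t=G(s);o=telemetry.get_obs()
    tip=o['ee_pos']+[0,0,-.017]
    print('t',o['time_s'],'tip local mm',(R.inv().apply(tip-t)*1000).round(1),'F',o['force'].round(1),'w',o['grip_width'])
    P={n:viewer.camera(n) for n in('scene','top')}
    for n in P: cv2.imwrite(f'pics/{n}_{tag}.png',P[n]['img'][:,:,::-1])
    # bearing centre along lane
    q=[]
    for n,r in(('scene',[150,100,380,250]),('top',[270,170,500,310])):
        c,_=cloud(P[n],r);l=R.inv().apply(c-t)
        l0=l[(abs(l[:,0]-.0375)<.0195)&(l[:,2]>.025)&(l[:,2]<.075)&(l[:,1]>-.2)&(l[:,1]<.157)]
        q.append(l0)
        lp=l[(abs(l[:,0]+.0375)<.0195)&(l[:,2]>.055)&(l[:,1]<.157)]
        print(n,'parked top y',(np.median(lp[:,1])*1e3).round(1))
    q=np.vstack(q)
    ys=np.arange(-.145,.135,.001);sc=[(np.abs(cyl(q,[.0375,y,.0360 if y<.105 else .0327]))<.003).sum() for y in ys]
    print('bearing y',ys[np.argmax(sc)].round(3),max(sc),len(q))
    # finger points
    f=np.vstack([R.inv().apply(cloud(P[n])[0]-t) for n in P]);tl=R.inv().apply(tip-t)
    f=f[(np.abs(f[:,0]-tl[0])<.03)&(f[:,1]>tl[1]-.03)&(f[:,1]<tl[1]+.03)&(f[:,2]>tl[2]+.005)&(f[:,2]<tl[2]+.06)&(np.abs(cyl(f,[.0375,ys[np.argmax(sc)],.035]))>.004)]
    if len(f): print('finger rel tip mm pct',(np.percentile(f-tl,[3,97],axis=0)*1000).round(1).tolist(),len(f))
    return P
if __name__=='__main__': look(sys.argv[1])
E
python3 look.py a
```

```text
t 3.1 tip local mm [  37.9 -189.5  116.4] F [-0.3  0.7 -0.9] w 0.0003771861242907156
scene parked top y 125.6
top parked top y 121.4
bearing y -0.136 1562 1638
finger rel tip mm pct [[-8.9, -4.3, 7.4], [9.5, 23.8, 59.1]] 386
```

>>> {"method": "step_arm", "body": {
  "plan": [
    {"dx": 0,"dy": 0,"dz": 0.31,"rx": 0,"ry": 0,"rz": 0,"claw": 1},
    {"dx": 0,"dy": 0,"dz": 0.31,"rx": 0,"ry": 0,"rz": 0,"claw": 1},
    {"dx": 0,"dy": 0,"dz": 0.31,"rx": 0,"ry": 0,"rz": 0,"claw": 1},
    {"dx": 0,"dy": 0,"dz": 0,"rx": 0,"ry": 0,"rz": 0,"claw": 1}
  ]
}}

```text
time_s: 3.6
ee_pos: [0.5507, -0.2415, 0.1279]
eef_rot: [3.14, -0.004, 2.946]
force: [0.3, 0.6, 1.0]
grip_width: 0.0003
grip_force: 0.0
```

```bash
python3 look.py b
python3 - <<'E'
import cv2
a=cv2.imread('pics/scene_b.png')[90:240,130:370];b=cv2.imread('pics/top_b.png')[170:320,270:510]
cv2.imwrite('pics/b.png',cv2.resize(cv2.vconcat([a,b]),None,fx=2,fy=2))
E
```

```text
t 3.6 tip local mm [  36.4 -200.9   23.6] F [0.3 0.6 1. ] w 0.000294519384518646
scene parked top y 125.7
top parked top y 121.6
bearing y -0.136 1198 1476
finger rel tip mm pct [[-8.6, -2.9, 7.5], [9.7, 23.4, 59.4]] 292
```

View pics/b.png

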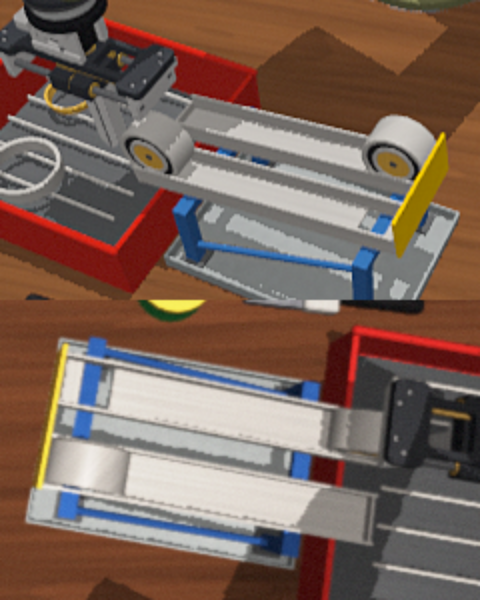

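The crops show the closed fingertips behind the bearing (about (110,125) in the upper crop), in line with the lane and clear of the walls. I'll start the slow push.

>>> {"method": "step_arm", "body": {
  "plan": [
    {"dx": 0,"dy": 0.03,"dz": -0.004,"rx": 0,"ry": 0,"rz": 0,"claw": 1},
    {"dx": 0,"dy": 0.03,"dz": -0.004,"rx": 0,"ry": 0,"rz": 0,"claw": 1},
    {"dx": 0,"dy": 0.03,"dz": -0.004,"rx": 0,"ry": 0,"rz": 0,"claw": 1},
    {"dx": 0,"dy": 0.03,"dz": -0.004,"rx": 0,"ry": 0,"rz": 0,"claw": 1},
    {"dx": 0,"dy": 0.03,"dz": -0.004,"rx": 0,"ry": 0,"rz": 0,"claw": 1},
    {"dx": 0,"dy": 0.03,"dz": -0.004,"rx": 0,"ry": 0,"rz": 0,"claw": 1},
    {"dx": 0,"dy": 0.03,"dz": -0.004,"rx": 0,"ry": 0,"rz": 0,"claw": 1},
    {"dx": 0,"dy": 0.03,"dz": -0.004,"rx": 0,"ry": 0,"rz": 0,"claw": 1},
    {"dx": 0,"dy": 0.03,"dz": -0.004,"rx": 0,"ry": 0,"rz": 0,"claw": 1},
    {"dx": 0,"dy": 0.03,"dz": -0.004,"rx": 0,"ry": 0,"rz": 0,"claw": 1}
  ]
}}

```text
time_s: 4.7
ee_pos: [0.5574, -0.2125, 0.1335]
eef_rot: [-3.142, -0.0, 2.946]
force: [-0.6, -1.8, 0.6]
grip_width: 0.0005
grip_force: 1.0
```

```bash
python3 look.py c
```

```text
t 4.7 tip local mm [  37.3 -170.7   25. ] F [-0.6 -1.8  0.6] w 0.000492126812461904
scene parked top y 125.9
top parked top y 108.2
bearing y -0.119 1054 1282
finger rel tip mm pct [[-7.9, -3.5, 8.8], [9.4, 23.9, 59.1]] 229
```

Contact is made at about 1.8 N and the bearing is moving, so I'll keep pushing.

>>> {"method": "step_arm", "body": {
  "plan": [
    {"dx": 0,"dy": 0.04,"dz": -0.0056,"rx": 0,"ry": 0,"rz": 0,"claw": 1},
    {"dx": 0,"dy": 0.04,"dz": -0.0056,"rx": 0,"ry": 0,"rz": 0,"claw": 1},
    {"dx": 0,"dy": 0.04,"dz": -0.0056,"rx": 0,"ry": 0,"rz": 0,"claw": 1},
    {"dx": 0,"dy": 0.04,"dz": -0.0056,"rx": 0,"ry": 0,"rz": 0,"claw": 1},
    {"dx": 0,"dy": 0.04,"dz": -0.0056,"rx": 0,"ry": 0,"rz": 0,"claw": 1},
    {"dx": 0,"dy": 0.04,"dz": -0.0056,"rx": 0,"ry": 0,"rz": 0,"claw": 1},
    {"dx": 0,"dy": 0.04,"dz": -0.0056,"rx": 0,"ry": 0,"rz": 0,"claw": 1},
    {"dx": 0,"dy": 0.04,"dz": -0.0056,"rx": 0,"ry": 0,"rz": 0,"claw": 1},
    {"dx": 0,"dy": 0.04,"dz": -0.0056,"rx": 0,"ry": 0,"rz": 0,"claw": 1},
    {"dx": 0,"dy": 0.04,"dz": -0.0056,"rx": 0,"ry": 0,"rz": 0,"claw": 1}
  ]
}}

```text
time_s: 5.8
ee_pos: [0.5651, -0.1732, 0.1391]
eef_rot: [-3.142, -0.0, 2.946]
force: [-0.5, -1.9, 0.8]
grip_width: 0.0004
grip_force: 1.0
```

>>> {"method": "step_arm", "body": {
  "plan": [
    {"dx": 0,"dy": 0.04,"dz": -0.0056,"rx": 0,"ry": 0,"rz": 0,"claw": 1},
    {"dx": 0,"dy": 0.04,"dz": -0.0056,"rx": 0,"ry": 0,"rz": 0,"claw": 1},
    {"dx": 0,"dy": 0.04,"dz": -0.0056,"rx": 0,"ry": 0,"rz": 0,"claw": 1},
    {"dx": 0,"dy": 0.04,"dz": -0.0056,"rx": 0,"ry": 0,"rz": 0,"claw": 1},
    {"dx": 0,"dy": 0.04,"dz": -0.0056,"rx": 0,"ry": 0,"rz": 0,"claw": 1},
    {"dx": 0,"dy": 0.04,"dz": -0.0056,"rx": 0,"ry": 0,"rz": 0,"claw": 1},
    {"dx": 0,"dy": 0.04,"dz": -0.0056,"rx": 0,"ry": 0,"rz": 0,"claw": 1},
    {"dx": 0,"dy": 0.04,"dz": -0.0056,"rx": 0,"ry": 0,"rz": 0,"claw": 1},
    {"dx": 0,"dy": 0.04,"dz": -0.0056,"rx": 0,"ry": 0,"rz": 0,"claw": 1},
    {"dx": 0,"dy": 0.04,"dz": -0.0056,"rx": 0,"ry": 0,"rz": 0,"claw": 1}
  ]
}}

```text
time_s: 6.8
ee_pos: [0.5729, -0.1339, 0.1447]
eef_rot: [-3.142, -0.0, 2.946]
force: [0.2, -2.0, 1.4]
grip_width: 0.0007
grip_force: 1.0
```

```bash
python3 look.py d
```

```text
t 6.8 tip local mm [ 37.3 -89.8  25. ] F [ 0.2 -2.   1.4] w 0.0007020167133876222
scene parked top y 126.0
top parked top y 14.3
bearing y -0.038 1070 1293
finger rel tip mm pct [[-7.7, -5.0, 9.3], [9.5, 23.7, 59.0]] 227
```

>>> {"method": "step_arm", "body": {
  "plan": [
    {"dx": 0,"dy": 0.04,"dz": -0.0056,"rx": 0,"ry": 0,"rz": 0,"claw": 1},
    {"dx": 0,"dy": 0.04,"dz": -0.0056,"rx": 0,"ry": 0,"rz": 0,"claw": 1},
    {"dx": 0,"dy": 0.04,"dz": -0.0056,"rx": 0,"ry": 0,"rz": 0,"claw": 1},
    {"dx": 0,"dy": 0.04,"dz": -0.0056,"rx": 0,"ry": 0,"rz": 0,"claw": 1},
    {"dx": 0,"dy": 0.04,"dz": -0.0056,"rx": 0,"ry": 0,"rz": 0,"claw": 1},
    {"dx": 0,"dy": 0.04,"dz": -0.0056,"rx": 0,"ry": 0,"rz": 0,"claw": 1},
    {"dx": 0,"dy": 0.04,"dz": -0.0056,"rx": 0,"ry": 0,"rz": 0,"claw": 1},
    {"dx": 0,"dy": 0.04,"dz": -0.0056,"rx": 0,"ry": 0,"rz": 0,"claw": 1},
    {"dx": 0,"dy": 0.04,"dz": -0.0056,"rx": 0,"ry": 0,"rz": 0,"claw": 1},
    {"dx": 0,"dy": 0.04,"dz": -0.0056,"rx": 0,"ry": 0,"rz": 0,"claw": 1}
  ]
}}

```text
time_s: 7.9
ee_pos: [0.5807, -0.0947, 0.1503]
eef_rot: [-3.142, -0.0, 2.946]
force: [-0.3, -1.8, 1.6]
grip_width: 0.0005
grip_force: 1.0
```

>>> {"method": "step_arm", "body": {
  "plan": [
    {"dx": 0,"dy": 0.04,"dz": -0.0056,"rx": 0,"ry": 0,"rz": 0,"claw": 1},
    {"dx": 0,"dy": 0.04,"dz": -0.0056,"rx": 0,"ry": 0,"rz": 0,"claw": 1},
    {"dx": 0,"dy": 0.04,"dz": -0.0056,"rx": 0,"ry": 0,"rz": 0,"claw": 1},
    {"dx": 0,"dy": 0.04,"dz": -0.0056,"rx": 0,"ry": 0,"rz": 0,"claw": 1},
    {"dx": 0,"dy": 0.04,"dz": -0.0056,"rx": 0,"ry": 0,"rz": 0,"claw": 1},
    {"dx": 0,"dy": 0.04,"dz": -0.0056,"rx": 0,"ry": 0,"rz": 0,"claw": 1},
    {"dx": 0,"dy": 0.04,"dz": -0.0056,"rx": 0,"ry": 0,"rz": 0,"claw": 1},
    {"dx": 0,"dy": 0.04,"dz": -0.0056,"rx": 0,"ry": 0,"rz": 0,"claw": 1},
    {"dx": 0,"dy": 0.04,"dz": -0.0056,"rx": 0,"ry": 0,"rz": 0,"claw": 1},
    {"dx": 0,"dy": 0.04,"dz": -0.0056,"rx": 0,"ry": 0,"rz": 0,"claw": 1}
  ]
}}

```text
time_s: 8.9
ee_pos: [0.5885, -0.0554, 0.1559]
eef_rot: [3.142, -0.0, 2.946]
force: [-0.5, -2.5, 1.6]
grip_width: 0.0004
grip_force: 1.0
```

>>> {"method": "step_arm", "body": {
  "plan": [
    {"dx": 0,"dy": 0.04,"dz": -0.0056,"rx": 0,"ry": 0,"rz": 0,"claw": 1},
    {"dx": 0,"dy": 0.04,"dz": -0.0056,"rx": 0,"ry": 0,"rz": 0,"claw": 1},
    {"dx": 0,"dy": 0.04,"dz": -0.0056,"rx": 0,"ry": 0,"rz": 0,"claw": 1},
    {"dx": 0,"dy": 0.04,"dz": -0.0056,"rx": 0,"ry": 0,"rz": 0,"claw": 1},
    {"dx": 0,"dy": 0.04,"dz": -0.0056,"rx": 0,"ry": 0,"rz": 0,"claw": 1},
    {"dx": 0,"dy": 0.04,"dz": -0.0056,"rx": 0,"ry": 0,"rz": 0,"claw": 1},
    {"dx": 0,"dy": 0.04,"dz": -0.0056,"rx": 0,"ry": 0,"rz": 0,"claw": 1},
    {"dx": 0,"dy": 0.04,"dz": -0.0056,"rx": 0,"ry": 0,"rz": 0,"claw": 1},
    {"dx": 0,"dy": 0.03,"dz": -0.0042,"rx": 0,"ry": 0,"rz": 0,"claw": 1},
    {"dx": 0,"dy": 0.03,"dz": -0.0042,"rx": 0,"ry": 0,"rz": 0,"claw": 1}
  ]
}}

```text
time_s: 9.9
ee_pos: [0.5958, -0.0183, 0.1612]
eef_rot: [-3.142, -0.0, 2.946]
force: [-0.2, -1.3, -0.1]
grip_width: 0.0006
grip_force: 1.0
```

```bash
python3 look.py e
```

```text
t 9.9 tip local mm [37.3 29.3 24.9] F [-0.2 -1.3 -0.1] w 0.0005566623121866612
scene parked top y 125.7
top parked top y 86.8
bearing y 0.081 925 1118
finger rel tip mm pct [[-7.0, -4.9, 7.5], [9.9, 23.5, 59.0]] 214
```

>>> {"method": "step_arm", "body": {
  "plan": [
    {"dx": 0,"dy": 0.025,"dz": -0.0035,"rx": 0,"ry": 0,"rz": 0,"claw": 1},
    {"dx": 0,"dy": 0.025,"dz": -0.0035,"rx": 0,"ry": 0,"rz": 0,"claw": 1},
    {"dx": 0,"dy": 0.025,"dz": -0.0035,"rx": 0,"ry": 0,"rz": 0,"claw": 1},
    {"dx": 0,"dy": 0.025,"dz": -0.0035,"rx": 0,"ry": 0,"rz": 0,"claw": 1},
    {"dx": 0,"dy": 0.025,"dz": -0.0035,"rx": 0,"ry": 0,"rz": 0,"claw": 1},
    {"dx": 0,"dy": 0.025,"dz": -0.0035,"rx": 0,"ry": 0,"rz": 0,"claw": 1},
    {"dx": 0,"dy": 0.025,"dz": -0.0035,"rx": 0,"ry": 0,"rz": 0,"claw": 1},
    {"dx": 0,"dy": 0.025,"dz": -0.0035,"rx": 0,"ry": 0,"rz": 0,"claw": 1},
    {"dx": 0,"dy": 0.02,"dz": -0.0028,"rx": 0,"ry": 0,"rz": 0,"claw": 1},
    {"dx": 0,"dy": 0.02,"dz": -0.0028,"rx": 0,"ry": 0,"rz": 0,"claw": 1}
  ]
}}

```text
time_s: 11.0
ee_pos: [0.6005, 0.0052, 0.1645]
eef_rot: [3.142, -0.0, 2.946]
force: [-0.7, -1.6, 0.9]
grip_width: 0.0004
grip_force: 0.6
```

>>> {"method": "step_arm", "body": {
  "plan": [
    {"dx": 0,"dy": 0.02,"dz": -0.0028,"rx": 0,"ry": 0,"rz": 0,"claw": 1},
    {"dx": 0,"dy": 0.02,"dz": -0.0028,"rx": 0,"ry": 0,"rz": 0,"claw": 1},
    {"dx": 0,"dy": 0,"dz": 0,"rx": 0,"ry": 0,"rz": 0,"claw": 1},
    {"dx": 0,"dy": 0,"dz": 0,"rx": 0,"ry": 0,"rz": 0,"claw": 1}
  ]
}}

```text
time_s: 11.4
ee_pos: [0.6013, 0.0091, 0.165]
eef_rot: [3.141, -0.0, 2.946]
force: [0.2, -0.1, -0.5]
grip_width: 0.0004
grip_force: 0.0
```

```bash
python3 look.py f
```

```text
t 11.4 tip local mm [37.3 57.4 24.8] F [ 0.2 -0.1 -0.5] w 0.00044491272080727893
scene parked top y 138.5
top parked top y 104.2
bearing y 0.119 780 1041
finger rel tip mm pct [[-8.8, -4.5, 7.4], [9.9, 22.9, 58.4]] 278
```

The bearing has dropped into the slot (y about 119) and contact force is gone. I'll back the hand off down the lane, then raise it away.

>>> {"method": "step_arm", "body": {
  "plan": [
    {"dx": 0,"dy": -0.15,"dz": 0.01,"rx": 0,"ry": 0,"rz": 0,"claw": 1},
    {"dx": 0,"dy": -0.25,"dz": 0,"rx": 0,"ry": 0,"rz": 0,"claw": 1},
    {"dx": 0,"dy": 0,"dz": -0.4,"rx": 0,"ry": 0,"rz": 0,"claw": 1},
    {"dx": 0,"dy": 0,"dz": -0.4,"rx": 0,"ry": 0,"rz": 0,"claw": 1},
    {"dx": 0,"dy": 0,"dz": -0.4,"rx": 0,"ry": 0,"rz": 0,"claw": 1},
    {"dx": 0.35,"dy": 0,"dz": -0.2,"rx": 0,"ry": 0,"rz": 0,"claw": 1},
    {"dx": 0.4,"dy": 0,"dz": 0,"rx": 0,"ry": 0,"rz": 0,"claw": 1},
    {"dx": 0.4,"dy": 0,"dz": 0,"rx": 0,"ry": 0,"rz": 0,"claw": 1},
    {"dx": 0.4,"dy": 0,"dz": 0,"rx": 0,"ry": 0,"rz": 0,"claw": 1},
    {"dx": 0.4,"dy": 0,"dz": 0,"rx": 0,"ry": 0,"rz": 0,"claw": 1}
  ]
}}

```text
time_s: 12.5
ee_pos: [0.4004, 0.0072, 0.3038]
eef_rot: [-3.142, 0.0, 2.945]
force: [0.4, 0.6, 0.2]
grip_width: 0.0005
grip_force: 0.0
```

>>> {"method": "step_arm", "body": {
  "plan": [
    {"dx": 0,"dy": 0,"dz": 0,"rx": 0,"ry": 0,"rz": 0,"claw": 1},
    {"dx": 0,"dy": 0,"dz": 0,"rx": 0,"ry": 0,"rz": 0,"claw": 1},
    {"dx": 0,"dy": 0,"dz": 0,"rx": 0,"ry": 0,"rz": 0,"claw": 1},
    {"dx": 0,"dy": 0,"dz": 0,"rx": 0,"ry": 0,"rz": 0,"claw": 1}
  ]
}}

```text
time_s: 12.9
ee_pos: [0.4028, 0.0073, 0.3037]
eef_rot: [-3.141, -0.001, 2.945]
force: [-0.5, 0.2, -0.1]
grip_width: 0.0008
grip_force: 0.0
```

```bash
python3 look.py g
```

```text
t 12.9 tip local mm [-157.    36.8  167.8] F [-0.5  0.2 -0.1] w 0.0007530462029872018
scene parked top y 126.3
top parked top y 120.9
bearing y 0.119 1693 1732
finger rel tip mm pct [[-8.3, -4.3, 7.4], [10.3, 23.2, 58.3]] 372
```

View pics/scene_g.png

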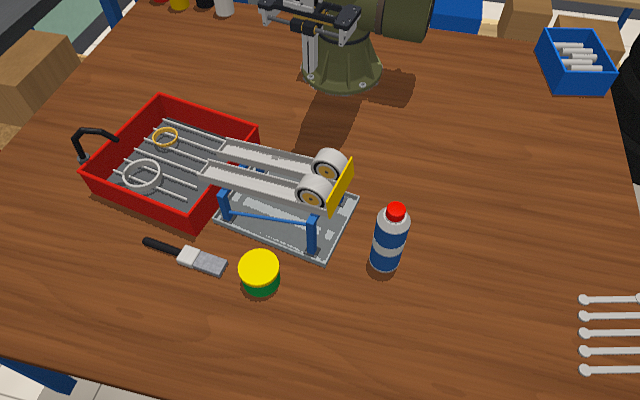

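Both bearings now sit in their slots at the yellow stop, at about (313,192) and (329,163). The can, brush and tin have not moved, and the hand is clear.

```bash
python3 -c "
from station import hand_in
print(hand_in())"
```

```text
the job is handed in; nothing more can be done
None
```

I pushed the bearing gently up the gutter and it settled in its drain slot at the yellow stop; nothing else in the scene was disturbed, the hand is clear, and I handed the job in at about 13 s (no verdict came back).

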